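# Clear the oil away and uncap a gas outlet of unknown thread hand

### The arm

A 6-joint arm with a two-finger parallel gripper is mounted at the origin on a cart in front of the work surface, level with it; the furniture and walls round the work are solid. World frame = base frame: x ahead of the robot, y to its left, z up, the work surface at z = 0. Lengths are in m, angles in rad, forces in N, time in s.
With the tool pointing down it reaches from about 0.325 to 0.875 m from the base axis. Payload 4.4 kg.
Tool frame: the origin (TCP) lies midway between the tips of the shut fingers; the grasp point (between the pads) lies r.tcp_to_grasp behind it (r.tcp_to_grasp is the distance from the TCP to the grasp point, in m); z points along the fingers, y is the line along which they close (so a half turn about z gives the same grasp; the last joint's range is limited). The gripper opens to 85 mm and grips with 20 to 120 N. Pads are 22 mm wide; open, the fingers measure 114 mm over their backs; the gripper's body (76 mm by 85 mm) begins 54 mm behind the grasp point. The pads swing forward as they close: fully open they stand 13 mm farther back than shut.
Start: joints at [1.188, 0.207, 1.542, -0, 1.393, -0.15], TCP at [0.133, 0.559, 0.231] pointing down, gripper open.
Joint ranges: [-2.73, 2.73], [-0.86, 2.22], [0.23, 2.46], [-1.11, 4.25], [0.08, 2.63], [-2.82, 2.82]. Speed limits (rad/s): [2.79, 2.79, 3.14, 3.14, 3.14, 3.14].

### API

Orientations are given as a rotation vector (axis times angle).
In Python, from workcell import r gives the robot as it stands. The module is installed in compiled form; this text tells all that it offers.
- The arm moves only by the tool carry_out, never from a script. Its argument "targets" is a list of rows, each a list of 3 entries, a list of its own where there are three numbers: the shift along the tool's x, y, z in cm, then the turn, a rotation vector about the tool's x, y, z in rad, then the opening, from 0 (shut) to 1 (fully open). A call has 1 to 12 rows; each row shifts and turns the commanded pose from where the row before left it, along the tool's axes as they then stand; what a row does not reach is not made up. A row lasts 1/8 s, in which the tool goes at most 62.5 mm and 10.7 degrees, less where a joint would pass 70% of its speed; a pose out of reach is approached as far as the arm can. A call with a gripper value outside its range is refused whole. The fingers move at their own pace and stop on an object; the grip force is fixed at half the most. Time passes only in rows, so rows that do not move let the fingers close. It gives the time, the measured TCP pose, the force, the opening and the grip force at its end, in the units of the state.
- r.observe(): the state, without advancing time (a new reading comes with each control period).
- r.snapshot(name): name is "side" or "top"; returns a dict with "frame" (480x640x3 uint8, blue, green, red), "depth" (480x640 float32, m along the optical axis (not along the pixel's ray), 0 where there is no reading), "fx", "fy", "cx", "cy" (pixels), "rvec" (rotation vector, rad) and "tvec" (3), from world to camera coordinates, as OpenCV has them. Camera axes: x right, y down, z forward; pixel columns grow to the right and rows downward; lengths in m; the calibration is good to about 2 mm. A picture is of the moment at which its call begins.
- r.finish_job(): hands the job in; it is judged then, once.
The state is a dict: "time_s": time; "qpos": joint angles; "joint_velocities": joint speeds; "joint_torque": joint torques, N m; "ee_pos": TCP position; "eef_rot": TCP orientation; "contact_force": force on the tool from outside, world axes, zero at the start; "torque": the same for the moment, N m; "gripper_width": finger opening in m; "gripper_force": force on a finger pad.
Only numpy, scipy, OpenCV 4.12 (cv2) and the standard library are available. Lean on these libraries where they do the work, as an engineer would, in place of code of your own. Each camera call takes 0.05 s, during which the arm holds its last target. There are 200 camera calls.

### The job

Oil must not stand near an open gas coupling: stand the small oil bottle upright in the open drawer of the blue drawer unit and push the drawer fully shut. Then take the black cap off the left outlet of the gas manifold (left as the robot sees it): its thread may be right-handed or left-handed, so try gently which way it gives, never wrench it, then lift it off and finish holding it in the gripper about 10 cm above its outlet. Leave the other cap and the rest of the bench alone.

Things in the scene. Friction and masses are not known exactly. Their poses are not given: they have to be found in the camera images.
- oil_mid (a point): Small dropper bottle of oil, loose, standing upright: brown glass body 32 mm in diameter up to 70 mm, narrower black dropper top, 102 mm tall in all, about 70 g. The point is on its axis at half height, 51 mm above its foot; z up. Grip the glass body, anywhere up to about 62 mm above the foot.
- drawer_unit: Fixed blue sheet-steel drawer unit with one drawer, 165 deep (x) x 160 wide (y) x 135 mm high. Origin at the centre of its underside on the bench; its own -x axis points out of the drawer's front, towards the robot (turned up to 0.15 rad).
- drawer_tray (a joint): Opening of the drawer in m: 0 = fully shut, 0.14 = fully out; it starts 0.125 to 0.14 open. It opens along the unit's -x axis and is shut by pushing its front along +x. It slides with about 1.5 N of friction (plus damping of 6 N per m/s) and stays where it is left.
- tray_floor (a point): Centre of the drawer's inner floor, 12 mm above the bench; moves with the drawer; axes as the drawer unit's. Inside 146 long (x) x 142 mm wide (y); side and back walls 58 mm above the floor; front panel's top 126 mm above the bench. At the start the unit's mouth (top 135 mm above the bench) lies 53 to 68 mm to +x of this point, the front panel's inner face 69 mm to -x.
- front_face (a point): Centre of the outer face of the drawer's grey front panel, 60 mm above the bench (the panel is 149 wide and reaches from 10 to 126 mm in height); moves with the drawer. A bar handle 64 mm wide, 98 mm above the bench, stands out 21 mm from the face.
- manifold: Fixed gas manifold: steel base plate 80 (x) x 220 (y) x 8 mm with an aluminium bar on it, whose top is 44 mm above the bench; inlet with a shut-off valve with a red lever at its back (+x). Origin at the centre of its underside; turned up to 0.2 rad. The two outlets stand on it 70 mm to either side of its centre along its y axis.
- outlet_1: One of the two brass outlets, upright on the manifold; origin at its foot, on its axis, 44 mm above the bench; z up. Its rim is 96 mm above the bench. One outlet has a right-hand thread (cap loosens counter-clockwise seen from above), the other a left-hand thread (loosens clockwise); which one stands on the left changes from run to run and cannot be seen.
- outlet_2: The other brass outlet, same shape, other thread hand. Below the cap each outlet is 33 mm in diameter for 16 mm, then comes a hexagon 41 mm wide whose top is 58 mm above the bench.
- cap_1_mid (a point): Cap of outlet_1, screwed on: black ribbed plastic, 44 mm in diameter (47 over the ribs), 27 mm tall, 40 g, with a white radial mark on its top. The point is on its axis at half height, seated 87.5 mm above the bench (top 101, lower edge 74). Coarse three-start thread; until it is undone the cap cannot be lifted.
- cap_2_mid (a point): Cap of outlet_2, same look. For both caps: turned the tightening way a cap meets a hard stop within 0.15 rad; the loosening way it turns with hardly any torque and is free to lift between 1.05 and 1.55 rad from that stop (1.3 is best; farther on it meets the next thread start). It need not be raised meanwhile. A grip of 25 to 60 N is enough.
- screw_tin: Loose tin, 75 mm in diameter, 58 mm tall, at the back of the bench; not part of the job. Origin at the centre of its underside.
- tape_roll: Loose roll of masking tape lying flat, 104 mm in diameter, 25 mm high, at the front left; not part of the job. Origin at the centre of its underside.
Not all that is in view belongs to the job. Of the things that look like the part that bears oil_mid, take the one that is nearest to the robot's base at the start.

How it is judged:
By the outcome, as a careful person would: the job done as asked, in the order asked, and still so for the second after the job is handed in, while the arm keeps its last pose, push and grip.
It also fails if it takes over 61 s, if anything falls off the work surface, if the arm or the gripper's body presses on something with over 40 N, if the wrist force passes 120 N, or if a joint passes its speed limit or range.

## Working session

There is one attempt and no reset: what is moved stays moved. The work goes in short steps, Python scripts to look and compute and a tool call to move; the robot and the scene stay as the last step left them, time stands still between calls to the robot, and variables do not carry over. Pictures are saved under pics/ and viewed, at most 10 in all, crops included, and the job is handed in when it is done.

Besides the shell and the picture viewer there is one more tool, called by a JSON object that holds its "api" and its "payload". carry_out: Moves the arm, as the interface text tells. Its arguments: {"type":"object","properties":{"targets":{"type":"array"}},"required":["targets"]}

```bash
mkdir -p pics
cat > h.py <<'E'
import numpy as np, cv2
from workcell import r
def cam(n):
    s=r.snapshot(n); s['R']=cv2.Rodrigues(np.array(s['rvec'],float))[0]; s['t']=np.array(s['tvec'],float).ravel(); return s
def ray(s,u,v,z):
    d=s['R'].T@np.array([(u-s['cx'])/s['fx'],(v-s['cy'])/s['fy'],1]); c=-s['R'].T@s['t']
    return c+d*(z-c[2])/d[2]
def cloud(s):
    v,u=np.mgrid[:480,:640]; d=s['depth']
    p=np.stack([(u-s['cx'])/s['fx']*d,(v-s['cy'])/s['fy']*d,d],-1)-s['t']
    w=p@s['R']; w[d==0]=np.nan; return w
E
python3 - <<'E'
from h import *
for n in('top','side'):
    s=cam(n); cv2.imwrite(f'pics/{n}0.png',s['frame']); np.savez(f'{n}0.npz',**s)
    print(n,-s['R'].T@s['t'],s['fx'],s['R'][2])
o=r.observe(); print(o, r.tcp_to_grasp)
E
```

```text
top [ 0.43995969 -0.02653042  0.9654259 ] 447.9535097075189 [ 0.21061784  0.02130898 -0.9773362 ]
side [0.50199744 0.52638746 0.75172286] 508.67012480963524 [ 0.11878845 -0.62104962 -0.77471716]
{'time_s': 0.1, 'qpos': array([ 1.18748358e+00,  2.07367406e-01,  1.54283085e+00, -1.33586931e-05,
        1.39350615e+00, -1.50536904e-01]), 'joint_velocities': array([-0.00041777, -0.00094231, -0.00432361, -0.00109811,  0.00046467,
        0.00079066]), 'joint_torque': array([-1.16024508e-03, -3.84088039e+01, -2.92549860e+01, -3.14064728e-04,
        4.80754316e-03,  5.96453447e-06]), 'ee_pos': array([0.13241379, 0.55883247, 0.23021399]), 'eef_rot': array([-0.36475139, -3.11979659,  0.00320455]), 'contact_force': array([ 0.1842554 ,  0.17433895, -0.08775921]), 'torque': array([ 0.00465542, -0.02944062,  0.01276093]), 'gripper_force': 0.0, 'gripper_width': 0.08571030822343793} 0.0187
```

View pics/top0.png

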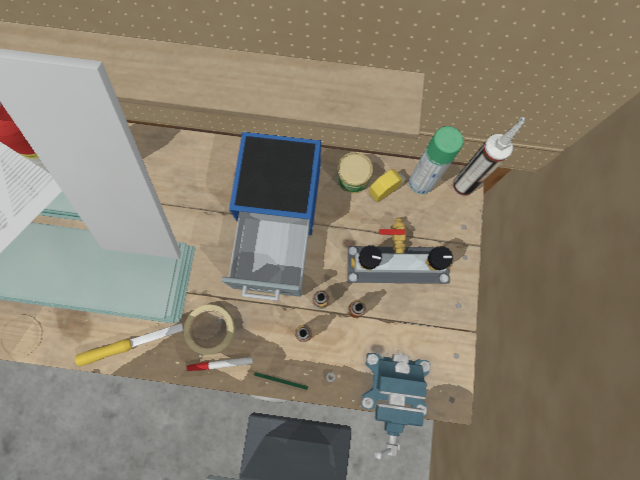

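View pics/side0.png

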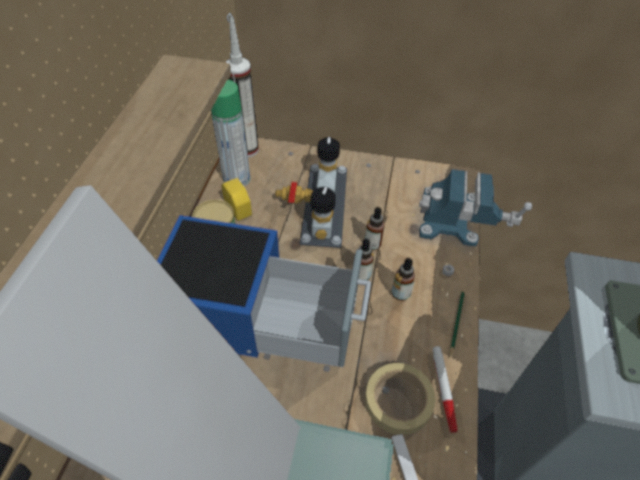

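The top view shows the blue unit with its drawer open around (270,250), and the manifold's caps at (370,257) and (440,258). There are three oil bottles with tops at (321,297), (358,308) and (303,333), and the tape roll is at (209,329). A large pale panel hides the left side. The side view shows the same bottles at (366,260), (376,228) and (405,278).

Run:
```python
from h import *
L=lambda n:{k:v for k,v in np.load(f'{n}0.npz').items()}
t=L('top');s=L('side'); ct=cloud(t); cs=cloud(s)
def proj(s,p): q=s['R']@np.array(p)+s['t']; return (q[:2]/q[2]*s['fx']+[s['cx'],s['cy']]).round(), round(q[2],2)
for p in([0,0,0],[.13,.56,.23],[.3,.1,0],[.4,.3,0]): print(p,proj(t,p),proj(s,p))
np.set_printoptions(precision=3,suppress=True)
print('bottles top', [ray(t,u,v,.102) for u,v in((321,297),(358,308),(303,333))])
print('bottles side', [ray(s,u,v,.102) for u,v in((366,243),(377,212),(406,263))])
print('caps top',[ray(t,u,v,.101) for u,v in((370,257),(440,258))])
print('caps side',[ray(s,u,v,.101) for u,v in((322,194),(328,145))])
print('panel',[ct[v,u] for u,v in((50,60),(100,70),(100,200),(170,250),(20,300),(180,300))])
print('drawer front top corners',[ray(t,u,v,.126) for u,v in((230,288),(299,293))],'unit top',[ray(t,u,v,.135) for u,v in((243,134),(320,141),(309,219),(233,210))])
# dark cap tops by depth
c=ct; m=(c[...,2]>.094)&(c[...,2]<.108)&(t['frame'].max(2)<110)
n,l,st,ce=cv2.connectedComponentsWithStats(m.astype('uint8'))
for i in range(1,n):
    if st[i,4]>12: print('blob',ce[i],st[i,4],np.median(c[l==i],0), ray(t,*ce[i],.101))
```

```text
[0, 0, 0] (array([273., 575.]), np.float64(0.85)) (array([672., 339.]), np.float64(0.85))
[0.13, 0.56, 0.23] (array([-101.,  500.]), np.float64(0.67)) (array([845., 868.]), np.float64(0.34))
[0.3, 0.1, 0] (array([247., 403.]), np.float64(0.92)) (array([489., 358.]), np.float64(0.82))
[0.4, 0.3, 0] (array([161., 341.]), np.float64(0.94)) (array([417., 472.]), np.float64(0.71))
bottles top [array([ 0.526, -0.021,  0.102]), array([ 0.514, -0.094,  0.102]), array([0.454, 0.003, 0.102])]
bottles side [array([ 0.526, -0.011,  0.102]), array([ 0.518, -0.084,  0.102]), array([0.458, 0.017, 0.102])]
caps top [array([ 0.616, -0.106,  0.101]), array([ 0.633, -0.243,  0.101])]
caps side [array([ 0.62 , -0.107,  0.101]), array([ 0.636, -0.241,  0.101])]
panel [array([0.733, 0.346, 0.473]), array([0.731, 0.285, 0.468]), array([0.632, 0.386, 0.209]), array([0.582, 0.296, 0.072]), array([0.443, 0.595, 0.032]), array([0.488, 0.271, 0.021])]
drawer front top corners [array([0.517, 0.15 , 0.126]), array([0.525, 0.02 , 0.126])] unit top [array([0.824, 0.177, 0.135]), array([0.831, 0.022, 0.135]), array([0.668, 0.021, 0.135]), array([0.666, 0.169, 0.135])]
blob [465.6 168.6] 15 [ 0.828 -0.281  0.1  ] [ 0.827 -0.281  0.101]
blob [369.366 256.082] 380 [ 0.618 -0.105  0.1  ] [ 0.618 -0.105  0.101]
blob [440.401 256.9  ] 389 [ 0.635 -0.244  0.101] [ 0.635 -0.244  0.101]
blob [560.144 315.387] 514 [ 0.551 -0.48   0.101] [ 0.552 -0.48   0.101]
blob [320.205 296.128] 39 [ 0.527 -0.02   0.098] [ 0.527 -0.02   0.101]
blob [358.667 306.222] 36 [ 0.518 -0.096  0.098] [ 0.518 -0.095  0.101]
blob [301.902 332.341] 41 [0.455 0.006 0.098] [0.455 0.006 0.101]
blob [557.72 444.16] 25 [ 0.32  -0.48   0.101] [ 0.32  -0.481  0.101]
```

Run:
```python
from h import *
np.set_printoptions(precision=4,suppress=True)
L=lambda n:{k:v for k,v in np.load(f'{n}0.npz').items()}
t=L('top');s=L('side'); ct=cloud(t); cs=cloud(s)
def box(c,lo,hi): return c[np.all((c>lo)&(c<hi),-1)]
for n,c in(('top',ct),('side',cs)):
    b=box(c,[.42,-.03,.085],[.485,.05,.11]); print(n,'bottle',b.mean(0),b.min(0),b.max(0),len(b))
    f=box(c,[.48,-.0,.12],[.56,.2,.132]); p=np.polyfit(f[:,1],f[:,0],1); print('front top edge x(y)',p,f.min(0),f.max(0),len(f))
    h=box(c,[.45,.0,.088],[.508,.2,.108]); print('handle',np.median(h,0),h.min(0),h.max(0),len(h))
    v=box(c,[.64,-.21,.03],[.76,-.09,.2]); print('valve',v.min(0),v.max(0))
    g=box(c,[.45,-.0,.004],[.7,.2,.02]);
    x=box(c,[.3,-.1,.16],[.9,.25,.6]); print('high stuff',x.min(0) if len(x) else 0,x.max(0) if len(x) else 0)
u=box(ct,[.6,-.05,.128],[.9,.25,.142]); r_=cv2.minAreaRect(u[:,:2].astype('f4')); print('unit top',r_,u[:,2].mean())
```

```text
top bottle [0.4546 0.0056 0.0978] [ 0.4478 -0.0005  0.0937] [0.4613 0.0116 0.1035] 43
front top edge x(y) [-0.0149  0.535 ] [0.5278 0.0233 0.1201] [0.5399 0.1701 0.131 ] 429
handle [0.4563 0.0065 0.0984] [0.4502 0.0001 0.0937] [0.508  0.1278 0.1035] 41
valve [ 0.6402 -0.2092  0.0301] [ 0.7243 -0.1     0.099 ]
high stuff [ 0.7732 -0.1     0.3022] [0.8901 0.25   0.4698]
side bottle [0.4544 0.0087 0.0952] [0.4471 0.0007 0.0857] [0.4609 0.0139 0.1025] 80
front top edge x(y) [-0.0144  0.5349] [0.5277 0.0234 0.1202] [0.5396 0.1722 0.13  ] 572
handle [0.4558 0.0098 0.0972] [0.4501 0.0007 0.088 ] [0.5079 0.1244 0.1025] 70
valve [ 0.6403 -0.2099  0.0301] [ 0.7259 -0.0981  0.0999]
high stuff [ 0.7735 -0.1     0.3029] [0.8896 0.25   0.5253]
unit top ((0.7502241134643555, 0.10039569437503815), (0.1670575588941574, 0.16033990681171417), 0.9805490374565125) 0.13633243630570743
```

{"api": "carry_out", "payload": {"targets": [[[0,0,0],[0,0,-0.125],1],[[-1,-2,0],[0,0,-0.125],1],[[-3,-5.3,0],[0,0,0],1],[[-3,-5.3,0],[0,0,0],1],[[-3,-5.3,0],[0,0,0],1],[[-3,-5.3,0],[0,0,0],1],[[-3,-5.3,0],[0,0,0],1],[[-3,-5.3,0],[0,0,0],1],[[-3,-5.3,0],[0,0,0],1],[[-3,-5.3,0],[0,0,0],1],[[-3,-5.3,0],[0,0,0],1],[[-2,-3.5,0],[0,0,0],1]]}}

```text
time_s: 1.6
ee_pos: [0.4399, 0.0291, 0.231]
eef_rot: [0.023, -3.141, 0.0]
contact_force: [-0.2, 0.6, -0.1]
gripper_width: 0.0855
gripper_force: 0.0
```

{"api": "carry_out", "payload": {"targets": [[[0,0,0],[0,0,0],1],[[0,0,0],[0,0,0],1]]}}

```text
time_s: 1.85
ee_pos: [0.4385, 0.032, 0.2307]
eef_rot: [0.027, -3.14, -0.001]
contact_force: [-0.4, -0.8, -0.3]
gripper_width: 0.0853
gripper_force: 0.0
```

{"api": "carry_out", "payload": {"targets": [[[-1.6,-2.5,0],[0,0,0],1],[[0,0,4],[0,0,0],1],[[0,0,5],[0,0,0],1],[[0,0,4],[0,0,0],1],[[0,0,3],[0,0,0],1],[[0,0,2],[0,0,0],1],[[0,0,1.4],[0,0,0],1],[[0,0,0],[0,0,0],1]]}}

```text
time_s: 2.85
ee_pos: [0.4545, 0.0079, 0.0366]
eef_rot: [0.029, -3.139, -0.001]
contact_force: [0.1, 0.2, 0.7]
gripper_width: 0.0855
gripper_force: 0.0
```

Run:
```python
from h import *
a=cam('top')['frame'][240:400,200:420]; b=cam('side')['frame'][180:340,290:510]
cv2.imwrite('pics/g1.png',cv2.resize(np.vstack([a,b]),None,fx=1.8,fy=1.8))
```

```text
(no output)
```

View pics/g1.png

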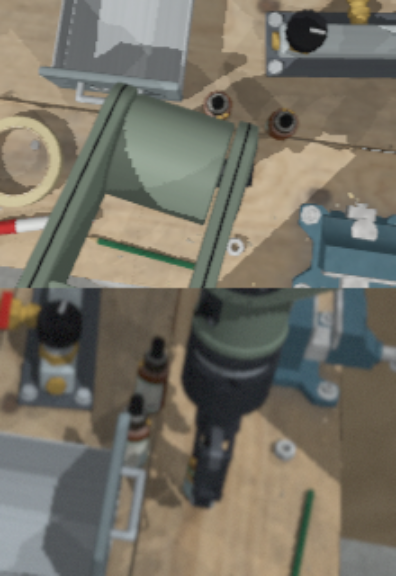

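The arm stands over the bottle, so the bottle is hidden between the fingers (lower crop, around (205,470)). The other two bottles are still upright, and nothing has been touched. Closing now.

{"api": "carry_out", "payload": {"targets": [[[0,0,0],[0,0,0],0],[[0,0,0],[0,0,0],0],[[0,0,0],[0,0,0],0],[[0,0,0],[0,0,0],0],[[0,0,0],[0,0,0],0],[[0,0,0],[0,0,0],0]]}}

```text
time_s: 3.7
ee_pos: [0.4561, 0.0066, 0.0379]
eef_rot: [-0.027, 3.141, -0.001]
contact_force: [-0.2, -0.0, 5.7]
gripper_width: 0.0303
gripper_force: 59.4
```

{"api": "carry_out", "payload": {"targets": [[[0,0,-2],[0,0,0],0],[[0,0,-4],[0,0,0],0],[[0,0,-4.5],[0,0,0],0],[[0,0,-4],[0,0,0],0],[[0,0,-2.5],[0,0,0],0],[[-2,1.2,0],[0,0,0],0],[[-4,2.3,0],[0,0,0],0],[[-4,2.4,0],[0,0,0],0],[[-3,1.8,0],[0,0,0],0],[[-2,1.2,0],[0,0,0],0],[[0,0,0],[0,0,0],0],[[0,0,0],[0,0,0],0]]}}

```text
time_s: 5.2
ee_pos: [0.6031, 0.0981, 0.2064]
eef_rot: [0.027, -3.139, 0.0]
contact_force: [-0.8, -0.0, -0.7]
gripper_width: 0.0305
gripper_force: 59.7
```

Run:
```python
from h import *
a=cam('top')['frame'][120:400,160:460]; b=cam('side')['frame'][150:430,190:490]
cv2.imwrite('pics/g2.png',cv2.resize(np.hstack([a,b]),None,fx=1.3,fy=1.3))
```

```text
(no output)
```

View pics/g2.png

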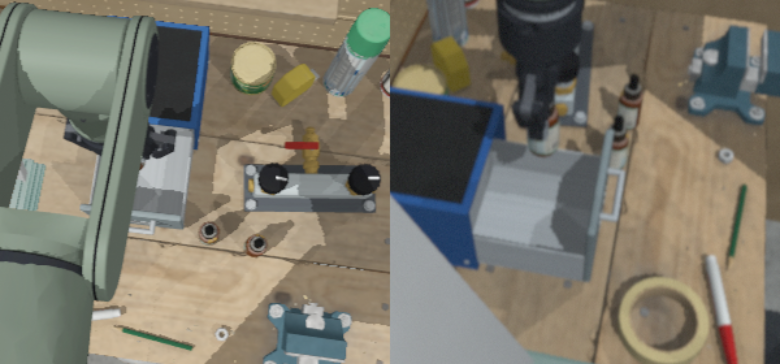

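The bottle hangs upright between the pads above the open tray (right crop, about (543,135)), and the other two bottles stand untouched. Lowering it.

{"api": "carry_out", "payload": {"targets": [[[0,0,3],[0,0,0],0],[[0,0,4],[0,0,0],0],[[0,0,3.5],[0,0,0],0],[[0,0,2.5],[0,0,0],0],[[0,0,1.5],[0,0,0],0],[[0,0,0.6],[0,0,0],0],[[0,0,0.2],[0,0,0],0],[[0,0,0],[0,0,0],0]]}}

```text
time_s: 6.3
ee_pos: [0.605, 0.0985, 0.0554]
eef_rot: [-0.027, 3.139, 0.0]
contact_force: [0.4, -0.8, -1.6]
gripper_width: 0.0298
gripper_force: 59.7
```

{"api": "carry_out", "payload": {"targets": [[[0,0,0.3],[0,0,0],0],[[0,0,0.15],[0,0,0],0],[[0,0,0],[0,0,0],0]]}}

```text
time_s: 6.68
ee_pos: [0.6044, 0.0985, 0.0501]
eef_rot: [-0.027, 3.141, 0.0]
contact_force: [0.1, 0.5, -0.7]
gripper_width: 0.0302
gripper_force: 59.8
```

{"api": "carry_out", "payload": {"targets": [[[0,0,0.15],[0,0,0],0],[[0,0,0],[0,0,0],0]]}}

```text
time_s: 6.92
ee_pos: [0.6053, 0.0985, 0.05]
eef_rot: [-0.027, 3.139, -0.0]
contact_force: [-1.1, -0.4, 6.0]
gripper_width: 0.0301
gripper_force: 60.3
```

Contact with the floor. Opening gradually, then rising.

{"api": "carry_out", "payload": {"targets": [[[0,0,0],[0,0,0],0.5],[[0,0,0],[0,0,0],0.6],[[0,0,0],[0,0,0],0.7],[[0,0,0],[0,0,0],0.7],[[0,0,-1],[0,0,0],0.7],[[0,0,-3],[0,0,0],0.7],[[0,0,-4],[0,0,0],0.7],[[0,0,-5],[0,0,0],0.7],[[0,0,-5],[0,0,0],0.7],[[4,0,-2],[0,0,0],0.3],[[5,0,0],[0,0,0],0],[[5,0,0],[0,0,0],0]]}}

```text
time_s: 8.43
ee_pos: [0.4631, 0.096, 0.2496]
eef_rot: [-0.027, 3.139, 0.0]
contact_force: [-0.4, 0.6, 0.5]
gripper_width: 0.0052
gripper_force: 0.0
```

{"api": "carry_out", "payload": {"targets": [[[3,0,0],[0,0,0],0],[[0,0,0],[0,0,0],0]]}}

```text
time_s: 8.68
ee_pos: [0.4327, 0.0957, 0.249]
eef_rot: [-0.028, 3.14, 0.0]
contact_force: [0.4, -0.3, 0.0]
gripper_width: -0.0003
gripper_force: 0.0
```

Run:
```python
from h import *
np.set_printoptions(precision=4,suppress=True)
s=cam('side'); c=cloud(s)
def box(c,lo,hi): return c[np.all((c>lo)&(c<hi),-1)]
b=box(c,[.56,.06,.08],[.65,.14,.124]); print('bottle',b.mean(0),b.min(0),b.max(0),len(b))
h=box(c,[.48,.04,.085],[.52,.15,.108]); print('handle',np.median(h,0),h.min(0),h.max(0),len(h))
b=s['frame'][150:430,190:490]
cv2.imwrite('pics/g3.png',cv2.resize(b,None,fx=1.6,fy=1.6)); print(r.observe()['ee_pos'])
```

```text
bottle [0.6025 0.1019 0.0954] [0.5912 0.09   0.08  ] [0.6147 0.1093 0.1152] 232
handle [0.5129 0.1011 0.1012] [0.5082 0.0622 0.0974] [0.5199 0.1336 0.1045] 235
[0.4341 0.0956 0.2493]
```

View pics/g3.png

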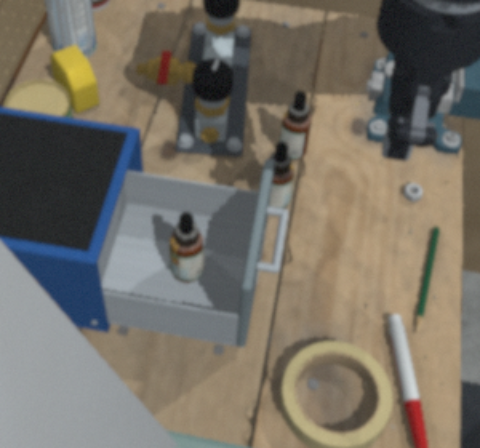

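The bottle stands upright in the tray, at (185,250) in the crop. The handle bar's outer edge is at x≈0.507. Next I'll lower the shut fingers in front of it and push.

{"api": "carry_out", "payload": {"targets": [[[0,-0.3,3],[0,0,0],0],[[0,0,5],[0,0,0],0],[[0,0,5],[0,0,0],0],[[0,0,4],[0,0,0],0],[[-2,0,0],[0,0,0],0],[[-2,0,0],[0,0,0],0],[[-0.7,0,0],[0,0,0],0],[[-0.5,0,0],[0,0,0],0],[[-0.5,0,0],[0,0,0],0],[[-0.6,0,0],[0,0,0],0],[[-0.8,0,0],[0,0,0],0],[[-1,0,0],[0,0,0],0]]}}

```text
time_s: 10.22
ee_pos: [0.5151, 0.0939, 0.0782]
eef_rot: [0.027, -3.14, 0.0]
contact_force: [-2.6, -0.5, -0.3]
gripper_width: -0.0001
gripper_force: 1.0
```

{"api": "carry_out", "payload": {"targets": [[[-1.1,0,0],[0,0,0],0],[[-1.1,0,0],[0,0,0],0],[[-1.1,0,0],[0,0,0],0],[[-1.1,0,0],[0,0,0],0],[[-1.1,0,0],[0,0,0],0],[[-1.1,0,0],[0,0,0],0],[[-1.1,0,0],[0,0,0],0],[[-1,0,0],[0,0,0],0]]}}

```text
time_s: 11.22
ee_pos: [0.6029, 0.0953, 0.0782]
eef_rot: [0.027, -3.141, 0.0]
contact_force: [-2.7, -0.4, -0.2]
gripper_width: 0.0
gripper_force: 1.0
```

{"api": "carry_out", "payload": {"targets": [[[-0.7,0,0],[0,0,0],0],[[-0.5,0,0],[0,0,0],0],[[-0.4,0,0],[0,0,0],0],[[-0.4,0,0],[0,0,0],0],[[-0.3,0,0],[0,0,0],0]]}}

```text
time_s: 11.85
ee_pos: [0.6253, 0.0957, 0.0783]
eef_rot: [0.027, -3.141, 0.0]
contact_force: [-2.0, -1.3, 0.1]
gripper_width: -0.0
gripper_force: 0.8
```

{"api": "carry_out", "payload": {"targets": [[[-0.3,0,0],[0,0,0],0],[[-0.3,0,0],[0,0,0],0],[[-0.2,0,0],[0,0,0],0]]}}

```text
time_s: 12.22
ee_pos: [0.6288, 0.0958, 0.0781]
eef_rot: [0.028, -3.13, 0.001]
contact_force: [-16.3, -2.4, 11.4]
gripper_width: 0.0002
gripper_force: 8.3
```

Force rose to about 16 N, so the drawer is against its stop. I'll back off, rise, and go above the left cap.

{"api": "carry_out", "payload": {"targets": [[[2,0,0],[0,0,0],0],[[3,0,0],[0,0,0],0],[[0,0,-5],[0,0,0],0],[[0,0,-6],[0,0,0],0],[[0,0,-6],[0,0,0],0.5],[[-1,-4,0],[0,0,0],1],[[-1,-6,0],[0,0,0],1],[[-1,-6,0],[0,0,0],1],[[-0.6,-4.2,0],[0,0,0],1],[[0,0,0],[0,0,0.17],1],[[0,0,0],[0,0,0.17],1],[[0,0,0],[0,0,0.17],1]]}}

```text
time_s: 13.72
ee_pos: [0.6235, -0.1064, 0.2487]
eef_rot: [0.775, 3.042, 0.001]
contact_force: [-0.4, 0.7, 0.6]
gripper_width: 0.0854
gripper_force: 0.0
```

{"api": "carry_out", "payload": {"targets": [[[0,0,0],[0,0,0.17],1],[[0,0,0],[0,0,0.17],1],[[0,0,0],[0,0,0.17],1],[[0,0,0],[0,0,0.17],1],[[0,0,0],[0,0,0.18],1],[[0,0,0],[0,0,0.18],1],[[0,0,0],[0,0,0.18],1],[[0,0,0],[0,0,0],1],[[0,0,0],[0,0,0],1]]}}

```text
time_s: 14.85
ee_pos: [0.623, -0.1062, 0.2485]
eef_rot: [2.37, 2.061, 0.001]
contact_force: [0.4, -0.1, -0.0]
gripper_width: 0.0852
gripper_force: 0.0
```

Run:
```python
from h import *
np.set_printoptions(precision=4,suppress=True)
t=cam('top');s=cam('side'); c=cloud(s)
def box(c,lo,hi): return c[np.all((c>lo)&(c<hi),-1)]
for n,cc in(('top',cloud(t)),('side',c)):
    h=box(cc,[.58,.03,.12],[.69,.2,.15]); print(n,'front/unit', np.percentile(h,[1,50,99],axis=0) if len(h) else 0)
    h=box(cc,[.60,.05,.088],[.66,.15,.108]); print('handle',np.percentile(h,[2,50,98],axis=0) if len(h) else 0)
    k=box(cc,[.57,-.15,.095],[.67,-.06,.106]); print('cap',k.mean(0),k.min(0),k.max(0),len(k)) if len(k) else 0
a=t['frame'][120:400,160:460]; b=s['frame'][80:360,140:440]
cv2.imwrite('pics/g4.png',cv2.resize(np.hstack([a,b]),None,fx=1.3,fy=1.3))
o=r.observe(); print(o['ee_pos'],o['eef_rot'],o['qpos'],o['torque'])
```

```text
top front/unit [[0.6599 0.0316 0.1211]
 [0.6739 0.1051 0.1344]
 [0.6896 0.1771 0.1395]]
handle [[0.6394 0.0637 0.0907]
 [0.6448 0.1026 0.1004]
 [0.6599 0.1419 0.1044]]
cap [ 0.6193 -0.097   0.1004] [ 0.5981 -0.1213  0.0951] [ 0.6407 -0.0839  0.1051] 203
side front/unit [[0.6598 0.0318 0.1209]
 [0.674  0.1157 0.1349]
 [0.6898 0.1795 0.1394]]
handle [[0.6393 0.0652 0.0917]
 [0.6452 0.1098 0.1009]
 [0.66   0.1458 0.105 ]]
cap [ 0.6183 -0.1035  0.1007] [ 0.5957 -0.1282  0.0952] [ 0.6411 -0.0824  0.105 ] 394
[ 0.6228 -0.1062  0.2484] [2.3715 2.0599 0.0006] [-0.3059  0.3136  1.3728  0.0002  1.4547 -0.1655] [ 0.0158 -0.0049  0.0469]
```

View pics/g4.png

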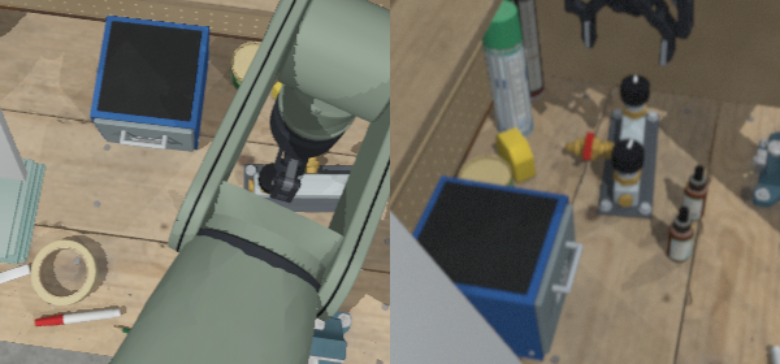

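The drawer is shut: the handle moved 132 mm and the panel sits against the unit. The left cap (crop (628,155)) is under the gripper, with the other cap and the bottles untouched. First I'll check the lever's clearance to the +x finger.

Run:
```python
from h import *
np.set_printoptions(precision=4,suppress=True)
for n in('top','side'):
    t=dict(np.load(f'{n}0.npz')); c=cloud(t); f=t['frame'].astype(int)
    m=(f[...,2]>120)&(f[...,1]<70)&(c[...,0]>.63)&(c[...,0]<.75)&(abs(c[...,1]+.15)<.08)
    print(np.percentile(c[m],[1,50,99],axis=0))
```

```text
[[ 0.68   -0.1758  0.049 ]
 [ 0.6867 -0.1487  0.0524]
 [ 0.6936 -0.1244  0.0563]]
[[ 0.6791 -0.1726  0.0507]
 [ 0.6863 -0.1454  0.0534]
 [ 0.6924 -0.1207  0.0558]]
```

{"api": "carry_out", "payload": {"targets": [[[0,-0.5,3],[0,0,0],0.8],[[0,0,4],[0,0,0],0.8],[[0,0,4],[0,0,0],0.8],[[0,0,3],[0,0,0],0.8],[[0,0,2],[0,0,0],0.8],[[0,0,1.2],[0,0,0],0.8],[[0,0,0.8],[0,0,0],0.8],[[0,0,0],[0,0,0],0.8]]}}

```text
time_s: 15.95
ee_pos: [0.6179, -0.1056, 0.0685]
eef_rot: [2.373, 2.058, 0.0]
contact_force: [-0.5, 0.6, 0.1]
gripper_width: 0.0684
gripper_force: 0.0
```

{"api": "carry_out", "payload": {"targets": [[[0,0,0],[0,0,0],0.4],[[0,0,0],[0,0,0],0.3],[[0,0,0],[0,0,0],0.2],[[0,0,0],[0,0,0],0],[[0,0,0],[0,0,0],0]]}}

```text
time_s: 16.58
ee_pos: [0.6189, -0.1059, 0.0697]
eef_rot: [2.371, 2.057, 0.002]
contact_force: [-0.4, 1.0, 5.7]
gripper_width: 0.0427
gripper_force: 61.2
```

```bash
python3 -c "
from h import *
o=r.observe(); print(o['torque'],o['contact_force'],o['eef_rot'],o['qpos'][5])"
```

```text
[-0.02918483 -0.07384035  0.05161041] [-0.37625821  0.95431069  5.66094422] [2.37148391 2.05669911 0.00243093] -0.16526927719659432
```

Gripped. A gentle trial counter-clockwise (tool z negative).

{"api": "carry_out", "payload": {"targets": [[[0,0,0],[0,0,-0.04],0],[[0,0,0],[0,0,-0.04],0],[[0,0,0],[0,0,0],0]]}}

```text
time_s: 16.95
ee_pos: [0.6189, -0.1064, 0.0697]
eef_rot: [2.287, 2.15, 0.002]
contact_force: [0.3, -1.6, 6.0]
gripper_width: 0.0428
gripper_force: 61.3
```

```bash
python3 -c "
from h import *
o=r.observe(); print(o['torque'],o['contact_force'],o['eef_rot'],o['qpos'][5])"
```

```text
[-0.17948888 -0.15570764 -0.04044767] [ 0.29957353 -1.55062057  6.00842585] [2.28691821e+00 2.14955534e+00 1.59742505e-03] -0.24543505530580434
```

{"api": "carry_out", "payload": {"targets": [[[0,0,0],[0,0,-0.04],0],[[0,0,0],[0,0,-0.04],0],[[0,0,0],[0,0,0],0]]}}

```text
time_s: 17.32
ee_pos: [0.619, -0.1065, 0.0697]
eef_rot: [2.199, 2.239, 0.002]
contact_force: [0.6, -2.0, 6.1]
gripper_width: 0.0429
gripper_force: 61.3
```

```bash
python3 -c "
from h import *
o=r.observe(); print(o['torque'],o['contact_force'],o['eef_rot'],o['qpos'][5])"
```

```text
[-0.22500411 -0.20653937 -0.01943766] [ 0.59304953 -2.00433083  6.12522182] [2.19912536e+00 2.23862242e+00 1.50086146e-03] -0.3251846734771344
```

{"api": "carry_out", "payload": {"targets": [[[0,0,0],[0,0,-0.04],0],[[0,0,0],[0,0,-0.04],0],[[0,0,0],[0,0,0],0]]}}

```text
time_s: 17.7
ee_pos: [0.6191, -0.1066, 0.0697]
eef_rot: [2.108, 2.324, 0.001]
contact_force: [1.4, -1.2, 5.3]
gripper_width: 0.0426
gripper_force: 61.3
```

```bash
python3 -c "
from h import *
o=r.observe(); print(o['torque'],o['contact_force'],o['eef_rot'],o['qpos'][5])"
```

```text
[-0.22955413 -0.21553882  0.01135062] [ 1.44917174 -1.23313182  5.34159777] [2.10784198e+00 2.32437891e+00 1.49630029e-03] -0.40503367296589393
```

No torque past 0.15 rad, so counter-clockwise loosens. Turning on to about 1.23 rad in all.

{"api": "carry_out", "payload": {"targets": [[[0,0,0],[0,0,-0.09],0],[[0,0,0],[0,0,-0.09],0],[[0,0,0],[0,0,-0.09],0],[[0,0,0],[0,0,-0.09],0],[[0,0,0],[0,0,-0.09],0],[[0,0,0],[0,0,-0.09],0],[[0,0,0],[0,0,-0.09],0],[[0,0,0],[0,0,-0.09],0],[[0,0,0],[0,0,-0.09],0],[[0,0,0],[0,0,-0.09],0],[[0,0,0],[0,0,-0.09],0],[[0,0,0],[0,0,0],0]]}}

```text
time_s: 19.2
ee_pos: [0.6194, -0.1061, 0.0697]
eef_rot: [0.752, 3.046, -0.0]
contact_force: [2.2, -1.5, 5.5]
gripper_width: 0.0423
gripper_force: 61.3
```

```bash
python3 -c "
from h import *
o=r.observe(); print(o['torque'],o['contact_force'],o['eef_rot'],o['qpos'][5])
c=cam('top'); cv2.imwrite('pics/g5.png',cv2.resize(c['frame'][180:320,300:480],None,fx=3,fy=3))"
```

```text
[-0.03243618 -0.34439548 -0.03622202] [ 2.16336944 -1.48074949  5.49333998] [ 7.52089453e-01  3.04590504e+00 -1.95286247e-04] -1.3940760054712347
```

Turned 1.23 rad with no torque. A gentle lift to test.

{"api": "carry_out", "payload": {"targets": [[[0,0,-0.2],[0,0,0],0],[[0,0,-0.3],[0,0,0],0],[[0,0,0],[0,0,0],0]]}}

```text
time_s: 19.62
ee_pos: [0.6184, -0.1056, 0.0724]
eef_rot: [0.752, 3.048, 0.001]
contact_force: [6.2, -1.3, -4.3]
gripper_width: 0.0424
gripper_force: 61.9
```

{"api": "carry_out", "payload": {"targets": [[[-0.1,0.05,-0.3],[0,0,0],0],[[0,0,-0.3],[0,0,0],0],[[0,0,0],[0,0,0],0]]}}

```text
time_s: 20.0
ee_pos: [0.6184, -0.1055, 0.0788]
eef_rot: [-0.751, -3.049, -0.0]
contact_force: [3.6, -1.3, -3.6]
gripper_width: 0.043
gripper_force: 62.0
```

{"api": "carry_out", "payload": {"targets": [[[0,0,-0.5],[0,0,0],0],[[0,0,-0.8],[0,0,0],0],[[0,0,-1],[0,0,0],0],[[0,0,-1.5],[0,0,0],0],[[0,0,-2],[0,0,0],0],[[0,0,-2],[0,0,0],0],[[0,0,-1.5],[0,0,0],0],[[0,0,-1],[0,0,0],0],[[0,0,0],[0,0,0],0],[[0,0,0],[0,0,0],0]]}}

```text
time_s: 21.25
ee_pos: [0.6182, -0.1054, 0.1814]
eef_rot: [-0.751, -3.049, -0.0]
contact_force: [0.4, 0.4, -1.0]
gripper_width: 0.0429
gripper_force: 62.2
```

```bash
python3 -c "
from h import *
c=cam('side'); cv2.imwrite('pics/g6.png',cv2.resize(c['frame'][20:360,140:520],None,fx=1.7,fy=1.7)); o=r.observe(); print(o['contact_force'],o['joint_velocities'].round(3),o['ee_pos'])"
```

```text
[ 0.94218996 -0.10678439 -0.37545921] [-0.     0.003  0.002 -0.002 -0.     0.002] [ 0.61807496 -0.10535897  0.1811469 ]
```

View pics/g6.png

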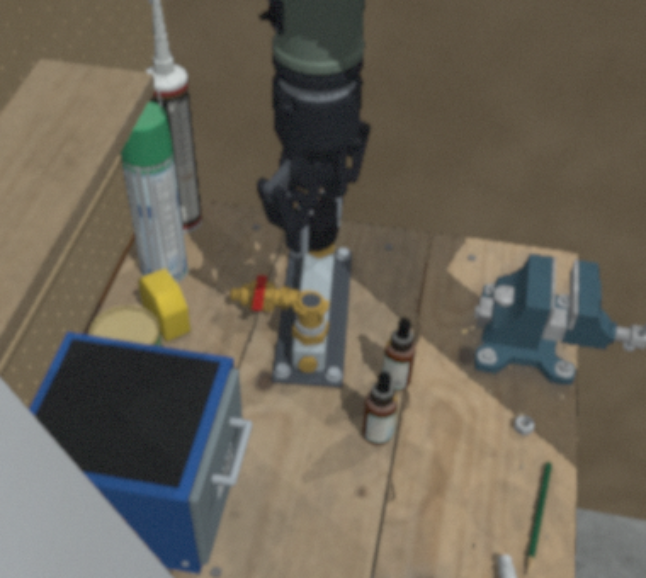

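The left outlet is bare, with its open brass rim at (312,300), and the cap is in the gripper above it. The drawer is shut and the rest of the bench is undisturbed. Handing in.

```bash
python3 -c "
from workcell import r
print(r.finish_job())"
```

```text
the job is handed in; nothing more can be done
None
```

The job is handed in: the oil bottle stands upright in the fully shut drawer, and the left cap, which loosened counter-clockwise, is held in the gripper about 10 cm above its outlet; the other cap and the rest of the bench were left alone, and the run took about 21 s.

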